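# Fetch the jaw cast from behind its neighbours in the scan kit case

## Task

The jaw cast is boxed in, in the foam channel of the open case between a blue gauge and an amber bottle: first stand both of those on the green tray, then put the cast upright in the middle of the round black scan plate, and only after that put the gauge and the bottle back in the channel, each standing on the very spot it came from. Keep all three upright and do not disturb the mug and the jar.

Things in the scene. Friction and masses are not known exactly. Their poses are not given: they have to be found in the camera images.
- case: Aluminium hard case, opened flat, fixed. Its near half is 180 (x) x 260 (y) x 68 mm high, filled with dark grey foam with one long channel centred on it: 66 mm (x) by 190 mm (y), vertical walls, 50 mm deep. Origin: centre of the near half, on the table; the channel floor is 15 mm above it, the foam top 65 mm. x points to the lid, y along the channel. The lid half, also foam-filled and 44 mm high, lies flat beyond it, from 95 to 275 mm along x.
- cast_mid (a point): Jaw cast: off-white plaster block with red gums and white teeth, loose, 50 (x) x 52 (y) x 36 mm high, about 120 g; the lower 20 mm is the plain full-width block. Point: its centre, 18 mm above its underside. z up. It stands on the channel floor at the middle of the channel, its y along the channel, with only about 8 mm to the channel's walls and 11 mm to the gauge and the bottle, too little for fingers until those are gone.
- gauge_mid (a point): Blue gauge, loose, round, 110 mm tall, about 180 g: blue foot 46 mm in diameter up to 42 mm, tapering to a bare aluminium stem 28 mm in diameter from 60 to 110 mm above the underside. Point: on its axis, 55 mm above its underside. z up. Stands on the channel floor at one side of the cast, about 60 mm from it; which side varies.
- bottle_mid (a point): Amber bottle with a plain pale label and a white cap, loose, rigid and closed, round, 110 mm tall, about 140 g: body 46 mm in diameter up to 50 mm, tapering to the neck; cap 28 mm in diameter from 66 to 110 mm above the underside. Point: on its axis, 55 mm above its underside. z up. Stands on the channel floor at the other side of the cast, about 60 mm from it.
- tray: Green shallow square tray, fixed, 160 x 160 mm, floor 6 mm above the table, rim 4 mm thick and 12 mm high. Origin: centre of its underside. It stands left or right of the case. Room for two things side by side.
- plate: Scan plate, fixed: white base 130 x 130 x 12 mm with a round black disc, 104 mm in diameter, on it, marked with a white cross at its centre; the disc's top is 22 mm above the table. Origin: centre of its underside. It stands on the other side of the case from the tray.
- mug: Bystander: blue mug, 76 mm in diameter, 90 mm tall. Origin: centre of its underside. Leave alone.
- jar: Bystander: amber jar, 60 mm in diameter, 70 mm tall. Origin: centre of its underside. Leave alone.
Mind the look-alikes: they are no part of the job. What is shaped like the tray but purple is not meant.

How it is judged:
By the outcome, as a careful person would: the job done as asked, in the order asked, and still so for the second after the job is handed in, with the robot touching nothing.
It also fails if it takes over 141 s, if anything falls off the work surface, if the arm or the gripper's body presses on something with over 40 N, if the wrist force passes 120 N, or if a joint passes its speed limit or range.

## Robot

A 6-joint arm with a two-finger parallel gripper is mounted at the origin on the work surface. World frame = base frame: x ahead of the robot, y to its left, z up, the work surface at z = 0. Lengths are in m, angles in rad, forces in N, time in s.
With the tool pointing down it reaches from about 0.25 to 0.8 m from the base axis. Payload 8.5 kg.
Tool frame: the origin (TCP) lies on the centre line of the jaws, within the pads' length; the fingertips stand tcp_to_tips ahead of it and the grasp point (between the pads) lies 8 mm behind it (tcp_to_tips is the distance from the TCP to the fingertips, in m); z points along the fingers, y is the direction in which the jaws open and shut (so a half turn about z gives the same grasp; the last joint's range is limited). The gripper opens to 85 mm and grips with 20 to 120 N. Pads are 22 mm wide; open, the fingers measure 114 mm over their backs; the gripper's body (76 mm by 85 mm) begins 54 mm behind the grasp point. The pads swing forward as they close: fully open they stand 13 mm farther back than shut.
Start: joints at [1.153, 0.238, -0.013, 1.319, 0, 1.571], TCP at [0.213, 0.48, 0.216] pointing down, gripper open.
Joint ranges: [-2.66, 2.66], [-1.03, 1.9], [-1.14, 1.46], [-1.82, 2.27], [-1.45, 1.34], [-3.14, 3.14]. Speed limits (rad/s): [2.22, 2.22, 2.79, 3.14, 3.14, 3.14].

## Interface

Orientations are given as a unit quaternion [x, y, z, w].
In Python, from bench import read_state, read_camera, job_done, tcp_to_tips gives the robot as it stands.
- The arm moves only by the shell command python3 -m handwheel 'ROWS'. ROWS is JSON, a list of rows, each a list of 5 numbers: the shift along the tool's x, y, z in mm, then the turn about the tool's z in degrees, then the closure, from -1 (fully open) to 1 (shut). A call has 1 to 10 rows; each row is the pose to reach, as a shift and turn from the pose measured when the call began, along the tool's axes at that moment; what a row does not reach only later rows make up. A row lasts 1/12 s, in which the tool goes at most 41.7 mm and 7.16 degrees, less where a joint would pass 70% of its speed; a pose out of reach is approached as far as the arm can. A call with a gripper value outside its range is refused whole. The fingers move at their own pace and stop on an object; the grip force is fixed at half the most. Time passes only in rows, so rows that repeat a pose let the fingers close. It gives the time, the measured TCP pose, the force and the opening at its end, in the units of the state.
- read_state(): the state, without advancing time (a new reading comes with each control period).
- read_camera(name): name is "scene" or "top" or "wrist"; returns a dict with "pixels" (384x512x3 uint8, red, green, blue), "camera_matrix" (3x3 intrinsics, pixels), "R" (3x3) and "t" (3): a world point X has camera coordinates R X + t; the wrist camera has in their place "hand_eye" (4x4, takes a point from camera to tool coordinates, whose origin is the TCP and whose axes are the flange's). Camera axes: x right, y down, z forward; pixel columns grow to the right and rows downward; lengths in m; the calibration is good to about 2 mm. A picture is of the moment at which its call begins: read the wrist's pose just before it. There is no depth.
- job_done(): hands the job in, once; it reports no verdict.
The state is a dict: "time_s": time; "joint_pos": joint angles; "qd": joint speeds; "joint_efforts": joint torques, N m; "eef_pos": TCP position; "tcp_rot": TCP orientation; "contact_force": force on the tool from outside, world axes, zero at the start; "moment": the same for the moment, N m; "grip_width": finger opening in m.
Only numpy, scipy, OpenCV 4.12 (cv2) and the standard library are available. Lean on these libraries where they do the work, as an engineer would, in place of code of your own. Each camera call takes 0.05 s, during which the arm holds its last target. There are 200 camera calls.

## Working session

There is one attempt and no reset: what is moved stays moved. The work goes in short steps, Python scripts to look and compute and a shell command to move; the robot and the scene stay as the last step left them, time stands still between calls to the robot, and variables do not carry over. Pictures are saved under pics/ and viewed, about 12 in all and at most 16, crops included, and the job is handed in when it is done.

```bash
mkdir -p pics; ls
python3 - <<'E'
from bench import *
import cv2,numpy as np
s=read_state();print(s,tcp_to_tips)
for n in("scene","top"):
    c=read_camera(n);cv2.imwrite(f"pics/{n}0.png",cv2.resize(c["pixels"][:,:,::-1],(768,576),interpolation=cv2.INTER_CUBIC));print(n,c["camera_matrix"].tolist(),np.round(c["R"],4).tolist(),c["t"])
c=read_camera("wrist");print(c["hand_eye"])
E
```

```text
pics
{'time_s': 0.0, 'joint_pos': array([ 1.15296536e+00,  2.38791359e-01, -1.42459247e-02,  1.31916281e+00,
        2.00494950e-06,  1.57078238e+00]), 'qd': array([ 1.11727035e-03,  9.58638733e-04,  1.13276757e-03, -6.79235595e-05,
        3.36147176e-05, -4.42086427e-04]), 'joint_efforts': array([ 2.55468687e-03, -5.38787878e+01,  3.46444988e+01,  1.83737412e-02,
        1.23950244e-04,  2.53791931e-06]), 'eef_pos': array([0.21286429, 0.47945431, 0.21497531]), 'tcp_rot': array([ 2.07392215e-01,  9.78257623e-01, -6.86411491e-04, -1.46555120e-04]), 'contact_force': array([0.45647432, 0.44464352, 0.94574015]), 'moment': array([-0.02865869, -0.02048925, -0.06909593]), 'grip_width': 0.08556948901183382} 0.011
scene [[484.01549563076924, 0.0, 254.66947969654004], [0.0, 484.01549563076924, 192.37033997057569], [0.0, 0.0, 1.0]] [[-0.261, 0.9652, 0.0181], [0.7437, 0.213, -0.6337], [-0.6155, -0.1519, -0.7734]] [ 0.25296206 -0.2732842   1.74756831]
top [[461.6742352299012, 0.0, 255.19444434767937], [0.0, 461.6742352299012, 197.91884809568256], [0.0, 0.0, 1.0]] [[-0.0237, -0.9996, -0.0153], [-0.9939, 0.0252, -0.1073], [0.1077, 0.0127, -0.9941]] [-0.11142313  0.4918002   1.4784725 ]
[[-1.56050355e-04 -9.61230989e-01 -2.75744378e-01  6.90828564e-02]
 [ 9.99999984e-01 -1.26950283e-04 -1.23381687e-04  8.31944654e-04]
 [ 8.35924743e-05 -2.75744393e-01  9.61230993e-01 -1.58294288e-01]
 [ 0.00000000e+00  0.00000000e+00  0.00000000e+00  1.00000000e+00]]
```

View pics/top0.png

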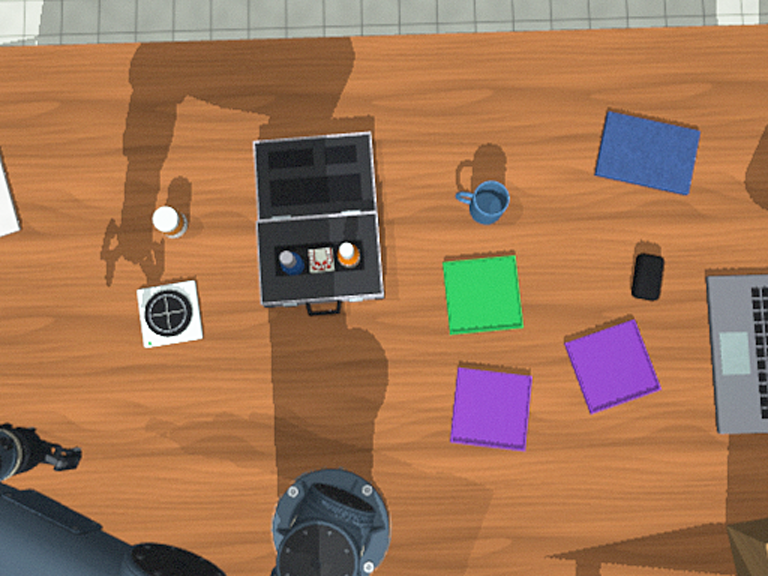

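View pics/scene0.png

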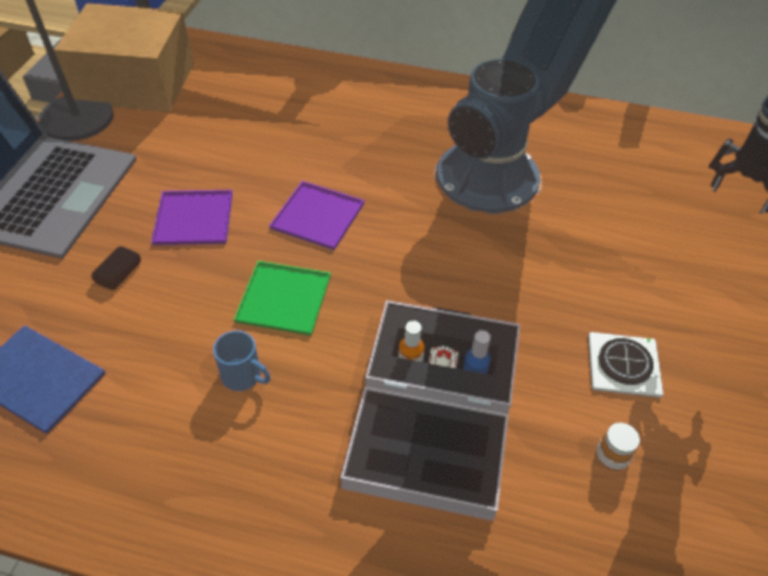

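Top view (768 px wide): open case at (320,215), with gauge (291,262), cast (320,260) and bottle (348,255) in the channel. The scan plate is at (169,312). There are three tray-shaped things: green (483,293), purple (490,406) and purple (612,365). The green one is the tray meant. The blue mug (488,203) and white-lidded jar (168,220) are bystanders.

```bash
cat > h.py <<'E'
from bench import *
import numpy as np, cv2
from scipy.spatial.transform import Rotation as Ro
def cam(n):
    s=read_state(); c=read_camera(n)
    if n=="wrist":
        T=np.eye(4);T[:3,:3]=Ro.from_quat(s["tcp_rot"]).as_matrix();T[:3,3]=s["eef_pos"]
        E=np.linalg.inv(T@c["hand_eye"]);c["R"],c["t"]=E[:3,:3],E[:3,3]
    return c
def w(c,u,v,z):   # native pixel -> world on plane z
    d=c["R"].T@np.linalg.inv(c["camera_matrix"])@[u,v,1];o=-c["R"].T@c["t"]
    return o+d*(z-o[2])/d[2]
def px(c,X):
    p=c["camera_matrix"]@(c["R"]@np.asarray(X,float)+c["t"]);return p[:2]/p[2]
def go(X,ydir=None):  # tool-frame shift (mm) & turn (deg) to put TCP at X with tool y along ydir (deg world, mod 180)
    s=read_state();R=Ro.from_quat(s["tcp_rot"]);sh=R.inv().apply(np.asarray(X)-s["eef_pos"])*1000
    y=R.apply([0,1,0]);a=np.degrees(np.arctan2(y[1],y[0]));r=None
    if ydir is not None: r=-((ydir-a+90)%180-90)
    print("shift",np.round(sh,1),"turn",None if r is None else round(r,2),"yawY",round(a,2),"tcp",np.round(s["eef_pos"],4),"q6",np.round(s["joint_pos"][5],3),"w",round(s["grip_width"],4),"F",np.round(s["contact_force"],1),"t",round(s["time_s"],2))
def save(c,name,box=None,k=1.5):
    u0,v0,u1,v1=box or (0,0,512,384)
    cv2.imwrite(f"pics/{name}.png",cv2.resize(c["pixels"][v0:v1,u0:u1,::-1],None,fx=k,fy=k,interpolation=cv2.INTER_CUBIC))
E
python3 - <<'E'
from h import *
c=cam("top");save(c,"top1",(150,90,360,240),3.8)
f=1.5
for n,u,v,z in [("c1",258,220,.068),("c2",376,213,.068),("c3",383,298,.068),("c4",262,304,.068),("gauge",287,258,.125),("bott",346,248,.125),("cast",320,259,.05),("plate",169,312,.022),("tray",483,293,.012),("mug",490,201,.09),("jar",166,218,.07)]:
    print(n,np.round(w(c,u/f,v/f,z),4))
hsv=cv2.cvtColor(c["pixels"],cv2.COLOR_RGB2HSV)
m=cv2.inRange(hsv,(50,120,80),(75,255,255));q=max(cv2.findContours(m,0,2)[0],key=cv2.contourArea)
r=cv2.minAreaRect(q);print(r,[np.round(w(c,*p,.012),4) for p in cv2.boxPoints(r)])
go([.40,.03,.35],10)
E
```

```text
c1 [0.6567 0.1393 0.068 ]
c2 [ 0.6651 -0.1138  0.068 ]
c3 [ 0.4819 -0.1244  0.068 ]
c4 [0.4757 0.1316 0.068 ]
gauge [0.563  0.0692 0.125 ]
bott [ 0.5806 -0.0519  0.125 ]
cast [0.5717 0.0094 0.05  ]
plate [0.468  0.3439 0.022 ]
tray [ 0.4934 -0.3427  0.012 ]
mug [ 0.6791 -0.3547  0.09  ]
jar [0.666  0.3367 0.07  ]
((321.514892578125, 196.1485137939453), (48.75682067871094, 49.15483856201172), 84.2894058227539) [array([ 0.5654, -0.2553,  0.012 ]), array([ 0.5775, -0.417 ,  0.012 ]), array([ 0.4169, -0.4257,  0.012 ]), array([ 0.4049, -0.2659,  0.012 ])]
shift [-353.4 -335.1 -134.5] turn 56.06 yawY 66.06 tcp [0.2129 0.4796 0.2152] q6 1.571 w 0.0851 F [-0.5  0.7  0. ] t 0.2
```

```bash
python3 -m handwheel '[[-505,-257,-70,63.5,-1],[-505,-257,-70,63.5,-1],[-505,-257,-70,63.5,-1],[-505,-257,-70,63.5,-1],[-505,-257,-70,63.5,-1],[-505,-257,-70,63.5,-1],[-505,-257,-70,63.5,-1],[-505,-257,-70,63.5,-1],[-505,-257,-70,63.5,-1],[-505,-257,-70,63.5,-1]]'; python3 -c "
from h import *
go([.57,.04,.28],2.5)"
```

```text
time_s: 1.03
eef_pos: [0.4745, 0.1568, 0.2669]
tcp_rot: [0.694, 0.72, -0.0, 0.0]
contact_force: [1.6, 0.2, 0.3]
grip_width: 0.0855
shift [-120.4   91.   -13. ] turn -0.34 yawY 2.16 tcp [0.4745 0.1568 0.2669] q6 1.853 w 0.0855 F [1.6 0.2 0.3] t 1.03
```

View pics/top1.png

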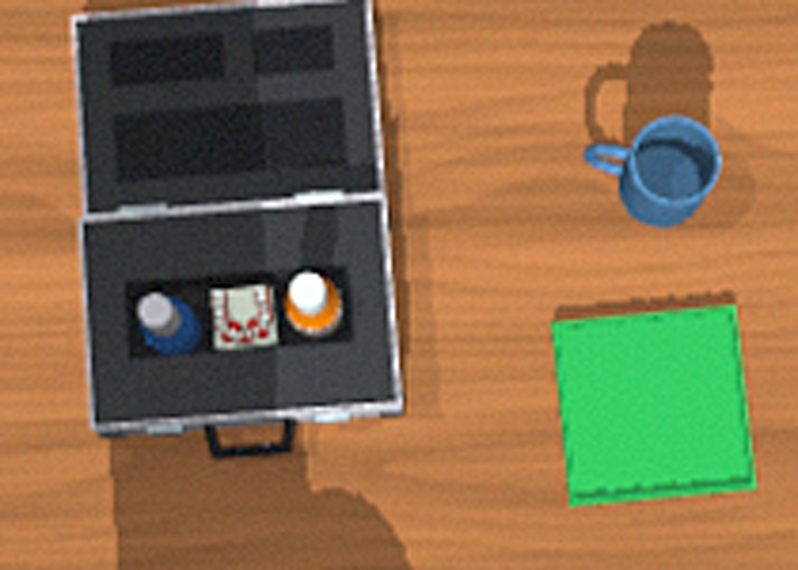

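The crop confirms the targets: gauge (165,325), cast (243,317) and bottle (312,300) in the channel, and the green tray at (654,403).

```bash
python3 -m handwheel '[[-120,91,-13,0,-1],[-120,91,-13,0,-1],[-120,91,-13,0,-1],[-120,91,-13,0,-1],[-120,91,-13,0,-1],[-120,91,-13,0,-1],[-120,91,-13,0,-1]]'; python3 -c "
from h import *
c=cam('wrist');go([.57,.04,.28],2.5);save(c,'w1');np.savez('w1.npz',**{k:c[k] for k in('R','t','camera_matrix','pixels')});print(c['camera_matrix'])"
```

```text
time_s: 1.62
eef_pos: [0.5696, 0.0405, 0.2795]
tcp_rot: [0.694, 0.72, -0.001, -0.0]
contact_force: [-0.6, 0.7, -0.4]
grip_width: 0.0858
shift [-1.   0.6 -0.2] turn -0.31 yawY 2.19 tcp [0.5693 0.0409 0.2798] q6 1.605 w 0.0855 F [0.5 0.8 0.1] t 1.67
[[310.64897053   0.         252.75188364]
 [  0.         310.64897053 193.84946908]
 [  0.           0.           1.        ]]
```

View pics/w1.png

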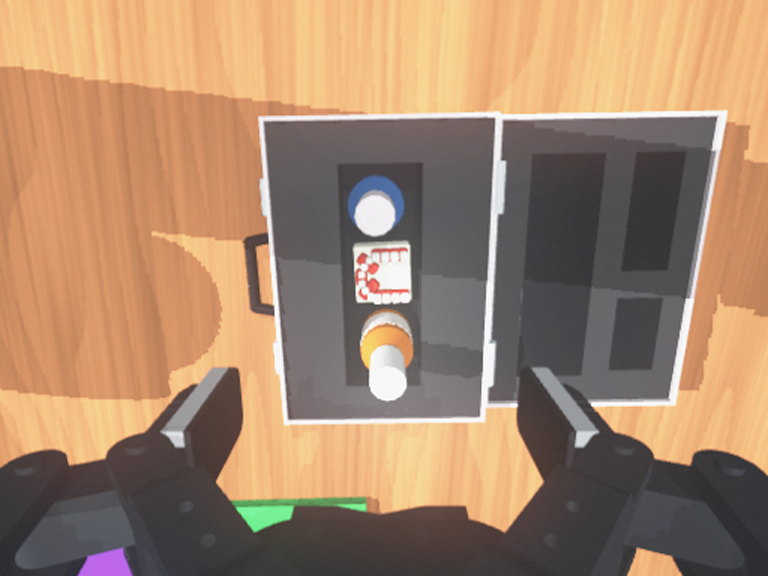

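Run:
```python
from h import *
c=dict(np.load('w1.npz'))
for n,u,v,z in [("c1",262,119,.068),("c2",499,115,.068),("c3",485,419,.068),("c4",287,421,.068),("ch1",338,163,.065),("ch2",422,163,.065),("gtop",375.5,213,.125),("gfoot",376,205,.057),("bcap",387.5,381,.125),("bbody",386,341,.065),("castA",354,243,.042),("castB",410,240,.042),("castC",411,304,.042),("castD",357,302,.042)]:
    print(n,np.round(w(c,u/1.5,v/1.5,z),4))
g=cv2.cvtColor(c['pixels'],cv2.COLOR_RGB2HSV)
h,s,v=cv2.split(g)
m=((s<60)&(v>150)).astype(np.uint8)*255
n,l,st,ce=cv2.connectedComponentsWithStats(m)
for i in range(1,n):
    if 150<st[i][4]<3000: print(st[i],np.round(ce[i],1),np.round(w(c,*ce[i],.125),4))
for X in([.57,.01,.2],):go(X,2.5)
```

```text
c1 [0.4792 0.1346 0.068 ]
c2 [0.6557 0.144  0.068 ]
c3 [ 0.6709 -0.1115  0.068 ]
c4 [ 0.4934 -0.1204  0.068 ]
ch1 [0.5361 0.105  0.065 ]
ch2 [0.6009 0.1074 0.065 ]
gtop [0.5667 0.0748 0.125 ]
gfoot [0.5665 0.0733 0.057 ]
bcap [ 0.5799 -0.0483  0.125 ]
bbody [ 0.5792 -0.041   0.065 ]
castA [0.5487 0.0389 0.042 ]
castB [0.5966 0.0433 0.042 ]
castC [ 0.6007 -0.0142  0.042 ]
castD [ 0.5525 -0.0141  0.042 ]
[236 127  28  31 667] [249.6 142. ] [0.566  0.0747 0.125 ]
[ 235  161   40   42 1195] [256.2 180.9] [0.5742 0.035  0.125 ]
[240 208  35  22 245] [256.5 214.6] [ 0.576 -0.002  0.125]
[246 230  26  38 789] [257.8 248.8] [ 0.5791 -0.0419  0.125 ]
[108 245  44  53 574] [127.9 270.4] [ 0.4336 -0.0744  0.125 ]
[356 246  43  52 572] [378.4 271.6] [ 0.7162 -0.0649  0.125 ]
shift [-30.9  -0.4  79.8] turn -0.31 yawY 2.19 tcp [0.5693 0.0409 0.2798] q6 1.605 w 0.0855 F [0.5 0.8 0.1] t 1.67
```

Wrist view (768 px wide): gauge top (375,213), cast (383,272), bottle cap (387,381) in the channel. The blue foot and the white cap confirm which is which. Case yaw comes out at about 3.2°. Next: grasp the gauge.

```bash
python3 -m handwheel '[[34,-1.5,40,-1,-1],[34,-1.5,80,-1,-1],[34,-1.5,80,-1,-1],[34,-1.5,110,-1,-1],[34,-1.5,140,-1,-1],[34,-1.5,165,-1,-1],[34,-1.5,185,-1,-1],[34,-1.5,185,-1,-1],[34,-1.5,185,-1,-1]]'; python3 -c "
from h import *
go([.5665,.0745,.095],3.2);c=cam('wrist');save(c,'w2');print(px(c,[.5665,.0745,.125])*1.5)"
```

```text
time_s: 2.42
eef_pos: [0.5659, 0.0751, 0.0954]
tcp_rot: [0.687, 0.727, -0.001, -0.0]
contact_force: [0.4, -0.0, 0.1]
grip_width: 0.0854
shift [-0.7  0.6  0.4] turn 0.04 yawY 3.24 tcp [0.5659 0.0751 0.0954] q6 1.647 w 0.0854 F [ 0.4 -0.   0.1] t 2.42
[376.41744195 397.3882943 ]
```

View pics/w2.png

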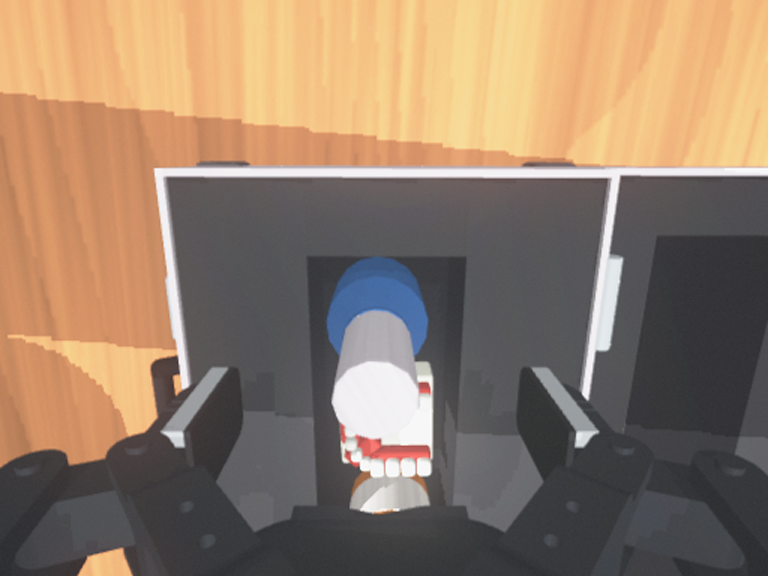

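Gauge top centre at (376,397), as predicted, and centred between the jaws. Closing.

```bash
python3 -m handwheel '[[0,0.3,0,0,1],[0,0.3,0,0,1],[0,0.3,0,0,1],[0,0.3,0,0,1],[0,0.3,0,0,1],[0,0.3,0,0,1],[0,0.3,0,0,1],[0,0.3,0,0,1]]'; python3 -c "
from h import *
go([.5665,.0745,.095],3.2)"
python3 -m handwheel '[[0,0,-3,0,1],[0,0,-20,0,1],[0,0,-50,0,1],[0,0,-85,0,1],[0,0,-110,0,1],[0,0,-110,0,1],[0,0,-110,0,1]]'
python3 -c "
from h import *
go([.48,-.305,.206],3.2)"
```

```text
time_s: 3.13
eef_pos: [0.5674, 0.0752, 0.0973]
tcp_rot: [0.687, 0.727, 0.0, 0.0]
contact_force: [-2.4, -0.5, 6.8]
grip_width: 0.0256
shift [-0.7 -0.9  2.3] turn 0.02 yawY 3.22 tcp [0.5674 0.0752 0.0973] q6 1.647 w 0.0256 F [-2.4 -0.5  6.8] t 3.13
time_s: 3.72
eef_pos: [0.568, 0.0753, 0.2086]
tcp_rot: [0.687, 0.727, 0.001, 0.001]
contact_force: [-0.2, 0.1, -2.1]
grip_width: 0.0256
shift [-374.7 -109.2    2.2] turn 0.02 yawY 3.22 tcp [0.568  0.0753 0.2086] q6 1.647 w 0.0256 F [-0.2  0.1 -2.1] t 3.72
```

```bash
python3 -m handwheel '[[0,0,-30,0,1],[-20,-5,-42,0,1],[-374,-100,-42,0,1],[-374,-100,-42,0,1],[-374,-100,-42,0,1],[-374,-100,-42,0,1],[-374,-100,-42,0,1],[-374,-100,-42,0,1],[-374,-100,-42,0,1],[-374,-100,-42,0,1]]';python3 -c "
from h import *
go([.489,-.304,.12],3.2)"
```

```text
time_s: 4.55
eef_pos: [0.4942, -0.2728, 0.2486]
tcp_rot: [0.687, 0.727, 0.001, 0.0]
contact_force: [1.7, -0.8, -2.4]
grip_width: 0.0253
shift [-31.   -7.2 128.5] turn 0.02 yawY 3.22 tcp [ 0.4942 -0.2728  0.2486] q6 1.009 w 0.0253 F [ 1.7 -0.8 -2.4] t 4.55
```

```bash
python3 -m handwheel '[[-31,-7,0,0,1],[-31,-7,20,0,1],[-31,-7,50,0,1],[-31,-7,50,0,1],[-31,-7,50,0,1],[-31,-7,50,0,1]]';python3 -c "
from h import *
c=cam('wrist');save(c,'w3');np.savez('w3.npz',**{k:c[k] for k in('R','t','camera_matrix','pixels')})
t=.0; 
for X in([.489,-.304,.006],[.4937,-.378,.006],[.4912,-.341,.006]):print(px(c,X)*1.5)
go([.489,-.304,.0885],3.2)"
```

```text
time_s: 5.05
eef_pos: [0.4892, -0.3037, 0.1989]
tcp_rot: [0.687, 0.727, 0.001, -0.0]
contact_force: [0.6, 0.0, -2.0]
grip_width: 0.0255
[377.29695943 253.16349102]
[378.02420965 343.17120299]
[377.48071958 299.40566016]
shift [-1.000e-01 -9.000e-01  1.112e+02] turn 0.06 yawY 3.26 tcp [ 0.4897 -0.3039  0.1997] q6 0.957 w 0.0252 F [ 0.4 -0.4 -1.5] t 5.1
```

View pics/w3.png

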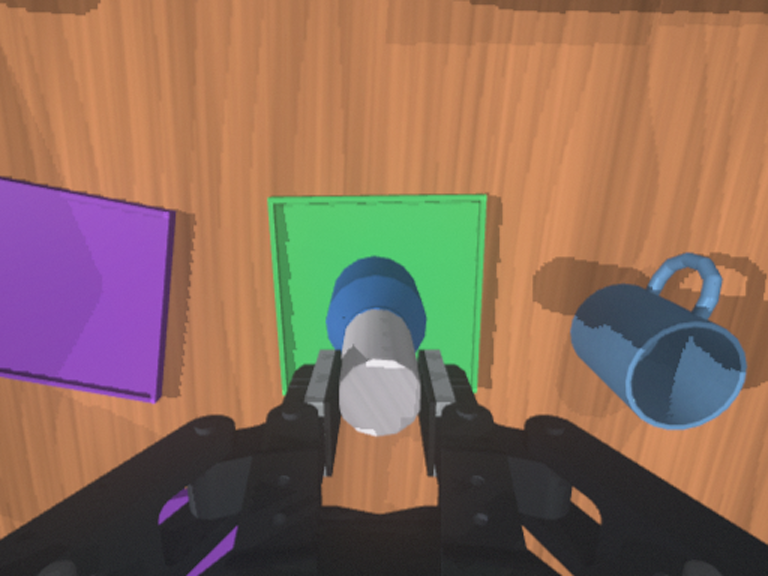

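The gauge hangs upright over the green tray: tray far corners (272,198) and (487,195), mug clear at right. Lowering it.

```bash
python3 -m handwheel '[[0,-1,35,0,1],[0,-1,70,0,1],[0,-1,95,0,1],[0,-1,105,0,1],[0,-1,109,0,1],[0,-1,111,0,1],[0,-1,112,0,1],[0,-1,112,0,1]]';python3 -c "
from h import *
go([.489,-.304,.0885],3.2)"
```

```text
time_s: 5.77
eef_pos: [0.49, -0.3044, 0.0892]
tcp_rot: [0.687, 0.727, 0.001, 0.002]
contact_force: [0.8, 1.2, -1.0]
grip_width: 0.0253
shift [ 0.5 -1.   0.7] turn 0.07 yawY 3.27 tcp [ 0.49   -0.3044  0.0892] q6 0.957 w 0.0253 F [ 0.8  1.2 -1. ] t 5.77
```

```bash
python3 -m handwheel '[[0,-0.5,1.2,0,1],[0,-0.5,1.5,0,1],[0,-0.5,1.5,0,1]]';python3 -m handwheel '[[0,0,0,0,0.2],[0,0,0,0,-0.3],[0,0,0,0,-1],[0,0,0,0,-1],[0,0,0,0,-1]]';python3 -m handwheel '[[0,0,-30,0,-1],[0,0,-70,0,-1],[0,0,-110,0,-1],[0,0,-150,0,-1],[0,0,-150,0,-1],[0,0,-150,0,-1],[0,0,-150,0,-1]]';python3 -c "
from h import *
go([.58,-.047,.245],3.2)"
```

```text
time_s: 6.02
eef_pos: [0.4898, -0.3047, 0.0884]
tcp_rot: [0.687, 0.727, 0.001, 0.002]
contact_force: [-0.8, -0.2, -1.7]
grip_width: 0.0256
time_s: 6.43
eef_pos: [0.4899, -0.3048, 0.0885]
tcp_rot: [0.687, 0.727, 0.001, 0.003]
contact_force: [0.2, 0.2, 0.6]
grip_width: 0.0806
time_s: 7.02
eef_pos: [0.4889, -0.3045, 0.2383]
tcp_rot: [0.687, 0.727, 0.002, 0.003]
contact_force: [0.2, -0.6, 0.3]
grip_width: 0.0853
shift [251.9 105.7  -6.5] turn 0.07 yawY 3.27 tcp [ 0.4889 -0.3045  0.2383] q6 0.956 w 0.0853 F [ 0.2 -0.6  0.3] t 7.02
```

```bash
python3 -m handwheel '[[252,106,-6,0,-1],[252,106,-6,0,-1],[252,106,-6,0,-1],[252,106,-6,0,-1],[252,106,-6,0,-1],[252,106,-6,0,-1],[252,106,-6,0,-1],[252,106,-6,0,-1],[252,106,-6,0,-1],[252,106,-6,0,-1]]';python3 -c "
from h import *
c=cam('wrist');save(c,'w4');print(px(c,[.58,-.047,.125])*1.5);np.savez('w4.npz',**{k:c[k] for k in('R','t','camera_matrix','pixels')})
go([.58,-.047,.095],3.2)"
```

```text
time_s: 7.85
eef_pos: [0.5796, -0.0471, 0.2432]
tcp_rot: [0.687, 0.727, 0.001, 0.002]
contact_force: [0.4, 0.0, 0.0]
grip_width: 0.0854
[377.30521408 276.12591244]
shift [  0.8  -0.2 148.5] turn 0.03 yawY 3.23 tcp [ 0.5796 -0.0476  0.2435] q6 1.433 w 0.0853 F [ 0.3 -1.   0.9] t 7.9
```

View pics/w4.png

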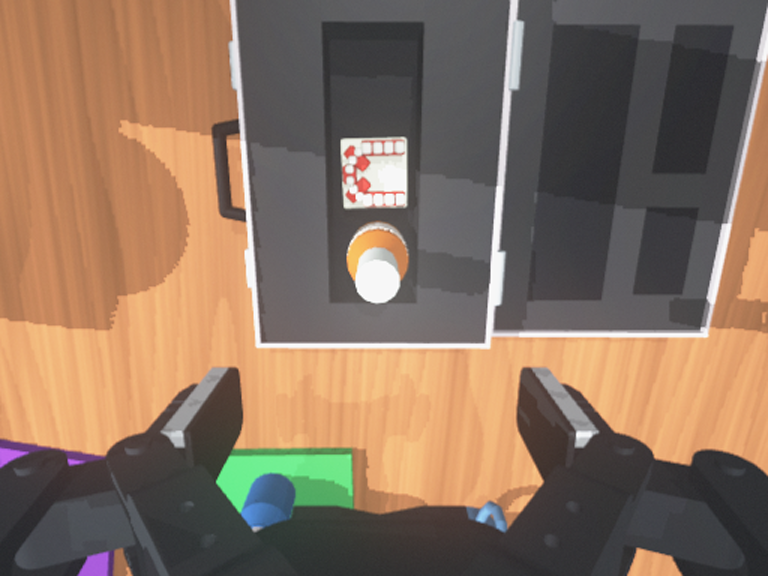

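Cap top at (377,281) puts the bottle about 3 mm nearer −y than assumed. The gauge stands on the tray at (270,500), and the cast is at (375,173).

```bash
python3 -c "
from h import *
c=dict(np.load('w4.npz'))
print('cap',w(c,377.5/1.5,281/1.5,.125))
for u,v in((341,139),(407,137),(408,208),(344,209)):print(w(c,u/1.5,v/1.5,.049))"
python3 -m handwheel '[[-2,0,40,0,-1],[-2,0,80,0,-1],[-2,0,115,0,-1],[-2,0,140,0,-1],[-2,0,148.5,0,-1],[-2,0,148.5,0,-1],[-2,0,148.5,0,-1]]';python3 -c "
from h import *
c=cam('wrist');go([.58,-.0495,.095],3.2);save(c,'w5');print(px(c,[.58,-.0495,.125])*1.5)"
```

```text
cap [ 0.58029272 -0.05007436  0.125     ]
[0.54915908 0.03369974 0.049     ]
[0.59645847 0.03778543 0.049     ]
[ 0.60093848 -0.01256279  0.049     ]
[ 0.55312588 -0.01603878  0.049     ]
time_s: 8.48
eef_pos: [0.5806, -0.0507, 0.0958]
tcp_rot: [0.687, 0.726, 0.001, 0.002]
contact_force: [0.0, 0.2, 0.7]
grip_width: 0.0854
shift [ 1.1 -1.2  1.7] turn -0.02 yawY 3.18 tcp [ 0.5813 -0.0506  0.0967] q6 1.429 w 0.0854 F [ 0.5 -0.7 -0. ] t 8.53
[373.64735658 391.21887014]
```

View pics/w5.png

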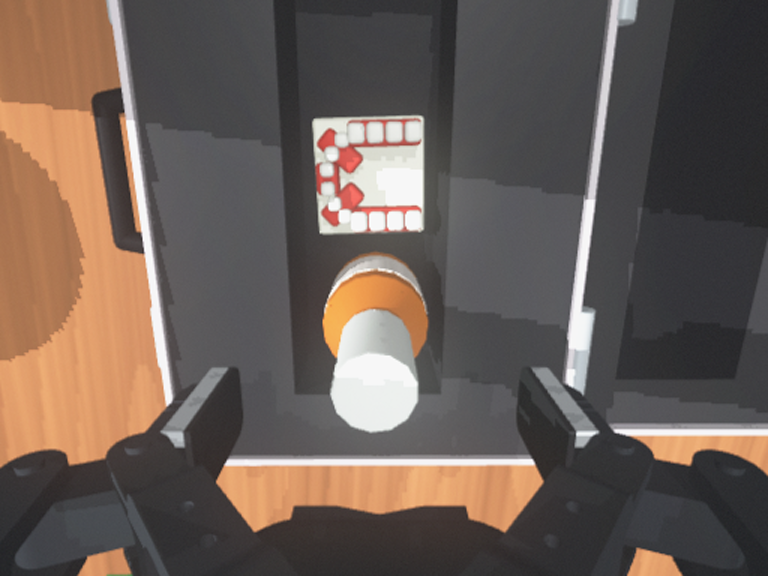

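Cap at (374,392), about 1.3 mm from the jaw centre. Correcting, closing and lifting.

```bash
python3 -m handwheel '[[0.5,-1.5,2,0,-1],[0.5,-1.5,2,0,-1],[0.5,-1.5,2,0,1],[0.5,-1.5,2,0,1],[0.5,-1.5,2,0,1],[0.5,-1.5,2,0,1],[0.5,-1.5,2,0,1],[0.5,-1.5,2,0,1],[0.5,-1.5,2,0,1],[0.5,-1.5,2,0,1]]'; python3 -c "
from h import *
go([.58,-.0495,.095],3.2)"
python3 -m handwheel '[[0,0,-3,0,1],[0,0,-20,0,1],[0,0,-50,0,1],[0,0,-85,0,1],[0,0,-120,0,1],[0,0,-155,0,1],[0,0,-155,0,1],[0,0,-155,0,1]]'
python3 -c "
from h import *
go([.4937,-.381,.245],3.2)"
```

```text
time_s: 9.37
eef_pos: [0.5798, -0.0502, 0.095]
tcp_rot: [0.687, 0.726, 0.002, 0.003]
contact_force: [-1.5, 0.7, 4.3]
grip_width: 0.0255
shift [0.7 0.3 0. ] turn -0.02 yawY 3.18 tcp [ 0.5798 -0.0502  0.095 ] q6 1.43 w 0.0255 F [-1.5  0.7  4.3] t 9.37
time_s: 10.03
eef_pos: [0.5799, -0.0499, 0.2519]
tcp_rot: [0.687, 0.726, 0.003, 0.004]
contact_force: [0.6, -0.9, -2.2]
grip_width: 0.0255
shift [-325.8 -104.5    6.7] turn -0.02 yawY 3.18 tcp [ 0.5799 -0.0499  0.2519] q6 1.43 w 0.0255 F [ 0.6 -0.9 -2.2] t 10.03
```

```bash
python3 -m handwheel '[[-326,-104,5,0,1],[-326,-104,5,0,1],[-326,-104,5,0,1],[-326,-104,5,0,1],[-326,-104,5,0,1],[-326,-104,5,0,1],[-326,-104,5,0,1],[-326,-104,5,0,1],[-326,-104,5,0,1],[-326,-104,5,0,1]]';python3 -c "
from h import *
go([.4937,-.381,.085],3.2)"
```

```text
time_s: 10.87
eef_pos: [0.4924, -0.3838, 0.2441]
tcp_rot: [0.689, 0.725, 0.002, 0.003]
contact_force: [0.5, 0.8, -1.8]
grip_width: 0.0256
shift [  2.8   0.3 159.1] turn -0.26 yawY 2.94 tcp [ 0.4924 -0.3838  0.2441] q6 0.855 w 0.0256 F [ 0.5  0.8 -1.8] t 10.87
```

```bash
python3 -m handwheel '[[3,0,0,0,1],[3,0,35,0,1],[3,0,75,0,1],[3,0,115,0,1],[3,0,145,0,1],[3,0,153,0,1],[3,0,157,0,1],[3,0,159,0,1],[3,0,160,0,1],[3,0,160,0,1]]';python3 -c "
from h import *
c=cam('wrist');save(c,'w6');go([.4937,-.381,.085],3.2)"
```

```text
time_s: 11.7
eef_pos: [0.4933, -0.3796, 0.0863]
tcp_rot: [0.688, 0.725, 0.002, 0.003]
contact_force: [-5.7, 1.9, 9.5]
grip_width: 0.0251
shift [-1.4  0.3  1.3] turn -0.19 yawY 3.01 tcp [ 0.4933 -0.3796  0.0863] q6 0.861 w 0.0259 F [-5.7  2.1  9.5] t 11.75
```

```bash
python3 -m handwheel '[[0,0,0,0,0.2],[0,0,0,0,-0.3],[0,0,0,0,-1],[0,0,0,0,-1],[0,0,0,0,-1]]';python3 -m handwheel '[[0,0,-30,0,-1],[0,0,-70,0,-1],[0,0,-110,0,-1],[0,0,-150,0,-1],[0,0,-190,0,-1],[0,0,-190,0,-1],[0,0,-190,0,-1]]';python3 -c "
from h import *
c=cam('scene');save(c,'s1',(150,150,350,290),3.5)
go([.575,.0105,.25],93.2)"
```

```text
time_s: 12.17
eef_pos: [0.4936, -0.3794, 0.0863]
tcp_rot: [0.688, 0.726, 0.002, 0.003]
contact_force: [0.0, 0.8, 0.9]
grip_width: 0.0805
time_s: 12.75
eef_pos: [0.4932, -0.38, 0.279]
tcp_rot: [0.688, 0.726, 0.002, 0.005]
contact_force: [0.7, -0.2, -0.7]
grip_width: 0.0856
shift [385.1 102.7  26.8] turn 89.83 yawY 3.03 tcp [ 0.4925 -0.3795  0.2768] q6 0.86 w 0.0854 F [ 0.2  0.1 -0.4] t 12.8
```

View pics/s1.png

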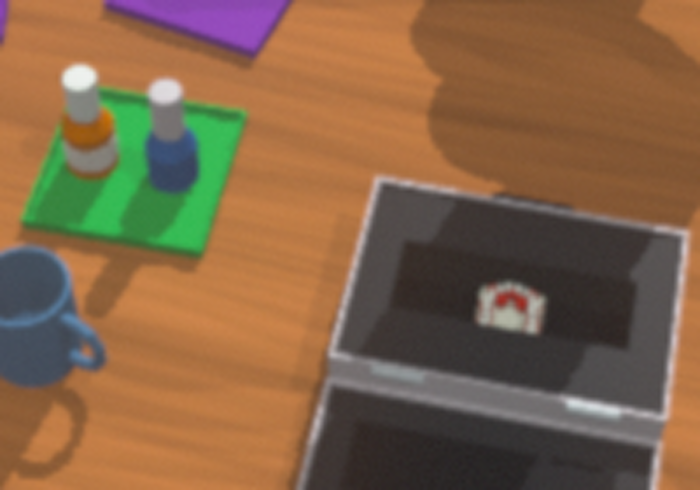

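Both now stand upright on the green tray, bottle (90,120) and gauge (172,135), with the cast alone in the channel at (510,308). Next, go to the cast with the jaws along the channel.

```bash
python3 -m handwheel '[[385,103,27,-91.5,-1],[385,103,27,-91.5,-1],[385,103,27,-91.5,-1],[385,103,27,-91.5,-1],[385,103,27,-91.5,-1],[385,103,27,-91.5,-1],[385,103,27,-91.5,-1],[385,103,27,-91.5,-1],[385,103,27,-91.5,-1],[385,103,27,-91.5,-1]]';python3 -c "
from h import *
go([.575,.011,.15],94.5)"
```

```text
time_s: 13.63
eef_pos: [0.5746, 0.0142, 0.2474]
tcp_rot: [0.129, 0.992, -0.0, 0.002]
contact_force: [0.5, 0.2, -0.3]
grip_width: 0.0855
shift [-0.7 -3.  97.4] turn -19.38 yawY 75.12 tcp [0.5746 0.0142 0.2474] q6 0.285 w 0.0855 F [ 0.5  0.2 -0.3] t 13.63
```

```bash
python3 -m handwheel '[[-1,-3,30,-19.4,-1],[-1,-3,60,-19.4,-1],[-1,-3,97,-19.4,-1],[-1,-3,97,-19.4,-1],[-1,-3,97,-19.4,-1],[-1,-3,97,-19.4,-1]]';python3 -c "
from h import *
c=cam('wrist');save(c,'w7');np.savez('w7.npz',**{k:c[k] for k in('R','t','camera_matrix','pixels')});go([.575,.011,.03],94.5);print(px(c,[.575,.011,.051])*1.5)"
```

```text
time_s: 14.13
eef_pos: [0.5755, 0.0108, 0.1513]
tcp_rot: [-0.038, 0.999, -0.001, 0.002]
contact_force: [-0.3, -0.4, 0.1]
grip_width: 0.0852
shift [  1.9   0.6 122.1] turn -0.16 yawY 94.34 tcp [0.5762 0.0107 0.1521] q6 -0.057 w 0.0851 F [0.5 1.  0.2] t 14.18
[379.36568494 280.19996624]
```

View pics/w7.png

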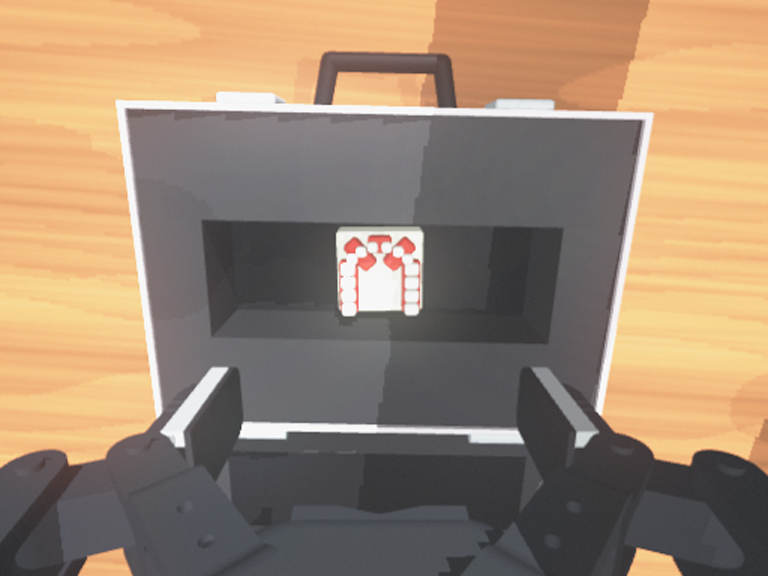

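The cast spans (337..423, 227..316), square to the jaws. I'll compare with the projected box to centre it.

```bash
python3 -c "
from h import *
c=dict(np.load('w7.npz'));a=np.radians(4.3)
for z in(.015,.035,.051):
  for sx,sy in((-1,1),(-1,-1),(1,1),(1,-1)):
    x,y=sx*.025,sy*.026
    print(z,sx,sy,np.round(px(c,[.575+x*np.cos(a)-y*np.sin(a),.011+x*np.sin(a)+y*np.cos(a),z])*1.5,0))
"
```

```text
0.015 -1 1 [420. 227.]
0.015 -1 -1 [338. 227.]
0.015 1 1 [419. 303.]
0.015 1 -1 [340. 303.]
0.035 -1 1 [423. 232.]
0.035 -1 -1 [335. 232.]
0.035 1 1 [421. 312.]
0.035 1 -1 [338. 312.]
0.051 -1 1 [426. 237.]
0.051 -1 -1 [333. 237.]
0.051 1 1 [424. 321.]
0.051 1 -1 [335. 321.]
```

```bash
python3 -m handwheel '[[1.5,0.4,40,0,-1],[1.5,0.4,75,0,-1],[1.5,0.4,100,0,-1],[1.5,0.4,115,0,-1],[1.5,0.4,120,0,-1],[1.5,0.4,120,0,-1],[1.5,0.4,120,0,-1]]';python3 -c "
from h import *
go([.5745,.011,.031],94.5)"
python3 -m handwheel '[[0,0,0,0,1],[0,0,0,0,1],[0,0,0,0,1],[0,0,0,0,1],[0,0,0,0,1],[0,0,0,0,1]]';python3 -c "
from h import *
go([.5745,.011,.2],94.5)"
```

```text
time_s: 14.77
eef_pos: [0.5768, 0.0108, 0.0339]
tcp_rot: [-0.037, 0.999, -0.001, 0.004]
contact_force: [0.8, -0.2, -0.4]
grip_width: 0.0857
shift [2.4 0.4 2.9] turn -0.21 yawY 94.29 tcp [0.5768 0.0108 0.0339] q6 -0.055 w 0.0857 F [ 0.8 -0.2 -0.4] t 14.77
time_s: 15.27
eef_pos: [0.5778, 0.0109, 0.0351]
tcp_rot: [-0.037, 0.999, -0.001, 0.006]
contact_force: [-0.1, -0.2, 0.5]
grip_width: 0.012
shift [ 1.40e+00  1.00e-01 -1.65e+02] turn -0.22 yawY 94.28 tcp [0.5778 0.0109 0.0351] q6 -0.055 w 0.012 F [-0.1 -0.2  0.5] t 15.27
```

```bash
python3 -c "
from h import *
c=cam('wrist');save(c,'w8');go([.5745,.011,.2],94.5);c=cam('scene');save(c,'s2',(230,180,370,280),4)"
```

```text
shift [ 1.200e+00  1.000e-01 -1.653e+02] turn -0.21 yawY 94.29 tcp [0.5774 0.0108 0.0347] q6 -0.055 w 0.0046 F [-0.6  0.5  0.3] t 15.32
```

View pics/w8.png

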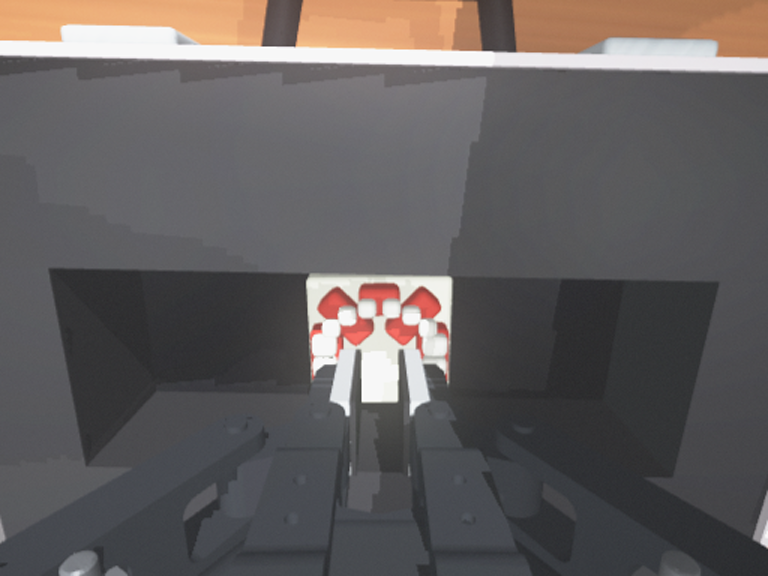

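```bash
python3 -c "
from h import *
c=cam('wrist');a=np.radians(4.3);print(read_state()['grip_width'],read_state()['eef_pos'])
for z in(.015,.035,.051):
  for sx,sy in((-1,1),(-1,-1),(1,1),(1,-1)):
    x,y=sx*.025,sy*.026
    print(z,sx,sy,np.round(px(c,[.574+x*np.cos(a)-y*np.sin(a),.011+x*np.sin(a)+y*np.cos(a),z])*1.5,0))
E=np.linalg.inv(c['hand_eye'])
for p in([-.011,.003,.011],[.011,.003,.011],[-.011,.01,.011],[.011,.003,-.03],[-.011,.003,0],[.011,.003,0]):
  q=c['camera_matrix']@(E@np.r_[p,1])[:3];print('tool',p,np.round(q[:2]/q[2]*1.5))
"
```

```text
0.00030342437530384215 [0.57683207 0.01076076 0.03403824]
0.015 -1 1 [446. 265.]
0.015 -1 -1 [313. 265.]
0.015 1 1 [442. 381.]
0.015 1 -1 [318. 381.]
0.035 -1 1 [454. 279.]
0.035 -1 -1 [305. 279.]
0.035 1 1 [448. 406.]
0.035 1 -1 [311. 406.]
0.051 -1 1 [462. 292.]
0.051 -1 -1 [297. 292.]
0.051 1 1 [455. 430.]
0.051 1 -1 [305. 430.]
tool [-0.011, 0.003, 0.011] [386. 367.]
tool [0.011, 0.003, 0.011] [386. 314.]
tool [-0.011, 0.01, 0.011] [404. 367.]
tool [0.011, 0.003, -0.03] [388. 358.]
tool [-0.011, 0.003, 0] [387. 379.]
tool [0.011, 0.003, 0] [387. 324.]
```

The jaws closed to 0.3 mm without touching anything, so they passed over the cast, which hasn't moved. By triangulation from the images, the open fingertips sit about 29 mm behind the TCP (around −22 mm when nearly shut), not 11 mm ahead as stated. The case rim does confirm the reported TCP height, so I must go about 35 mm lower. I'll raise, open and descend in steps, watching the force.

```bash
python3 -m handwheel '[[1,0,-15,0,-0.5],[2,0,-15,0,-1],[2,0,-15,0,-1],[2,0,-15,0,-1],[2,0,-15,0,-1],[2,0,-15,0,-1],[2,0,-15,0,-1]]'; python3 -c "
from h import *
go([.5745,.011,.03],94.5);c=cam('wrist');save(c,'w9',(100,180,400,384),2.6)"
```

```text
time_s: 16.0
eef_pos: [0.5745, 0.0106, 0.0486]
tcp_rot: [-0.037, 0.999, -0.001, 0.004]
contact_force: [0.1, -0.7, -0.1]
grip_width: 0.0835
shift [ 0.1  0.4 18.6] turn -0.22 yawY 94.28 tcp [0.5745 0.0106 0.0486] q6 -0.056 w 0.0835 F [ 0.1 -0.7 -0.1] t 16.0
```

View pics/w9.png

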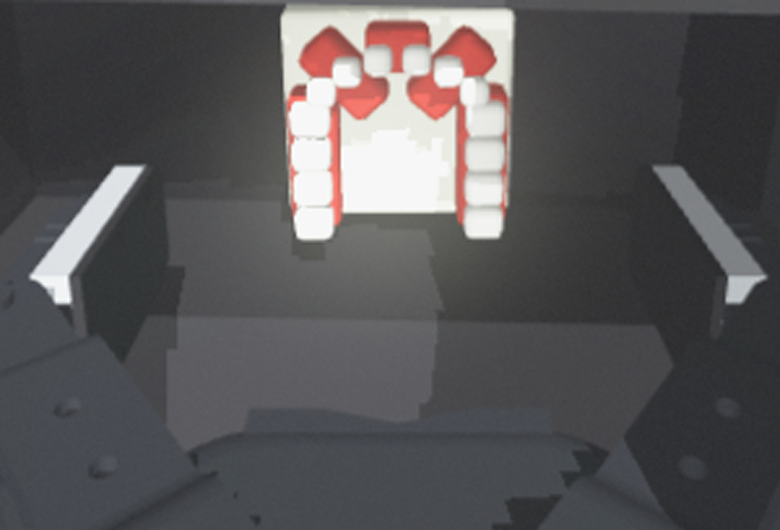

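With the fingertips triangulated at tool x ±10.6 mm (22 mm pads) and tool z −31 mm when open, the correction is confirmed: pads span about −31 to −65 mm. The cast at (398,110) is centred between them. Descending to TCP z ≈ −4 mm, which puts the tips at about 20–27 mm.

```bash
python3 -m handwheel '[[0,0.4,20,0,-1],[0,0.4,35,0,-1],[0,0.4,42,0,-1],[0,0.4,42,0,-1],[0,0.4,42,0,-1]]';python3 -c "
from h import *
go([.5745,.011,-.004],94.5)"
```

```text
time_s: 16.47
eef_pos: [0.5747, 0.011, 0.0066]
tcp_rot: [-0.037, 0.999, -0.001, 0.004]
contact_force: [0.5, 1.1, 0.0]
grip_width: 0.0855
shift [ 0.3  0.1 10.6] turn -0.22 yawY 94.28 tcp [0.5747 0.011  0.0066] q6 -0.055 w 0.0855 F [0.5 1.1 0. ] t 16.47
```

```bash
python3 -m handwheel '[[0,0,5,0,-1],[0,0,9,0,-1],[0,0,10,0,-1],[0,0,10,0,-1]]';python3 -m handwheel '[[0,0,0,0,1],[0,0,0,0,1],[0,0,0,0,1],[0,0,0,0,1],[0,0,0,0,1],[0,0,0,0,1]]';python3 -c "
from h import *
go([.5745,.011,.19],94.5)"
```

```text
time_s: 16.8
eef_pos: [0.5747, 0.011, -0.0035]
tcp_rot: [-0.037, 0.999, -0.001, 0.004]
contact_force: [0.7, 0.3, 0.5]
grip_width: 0.0852
time_s: 17.3
eef_pos: [0.575, 0.011, -0.003]
tcp_rot: [-0.037, 0.999, -0.001, 0.004]
contact_force: [-1.2, -0.2, 5.4]
grip_width: 0.0509
shift [  -1.1   -0.3 -193. ] turn -0.22 yawY 94.28 tcp [ 0.575  0.011 -0.003] q6 -0.055 w 0.0509 F [-1.2 -0.2  5.4] t 17.3
```

Cast gripped at 50.9 mm. Lifting, and refining the plate centre.

```bash
python3 -m handwheel '[[0,0,-3,0,1],[0,0,-20,0,1],[0,0,-55,0,1],[0,0,-95,0,1],[0,0,-135,0,1],[0,0,-175,0,1],[0,0,-200,0,1],[0,0,-200,0,1],[0,0,-200,0,1]]';python3 - <<'E'
from h import *
def disc(n,z):
    c=cam(n);p0=px(c,[.468,.344,.022]);u,v=p0.astype(int)
    h,s,val=cv2.split(cv2.cvtColor(c["pixels"],cv2.COLOR_RGB2HSV))
    m=((s<70)).astype(np.uint8)*255
    M=np.zeros_like(m);M[v-34:v+34,u-34:u+34]=m[v-34:v+34,u-34:u+34]
    M=cv2.morphologyEx(M,cv2.MORPH_CLOSE,np.ones((5,5)))
    q=max(cv2.findContours(M,0,2)[0],key=cv2.contourArea);r=cv2.minAreaRect(q);print(n,'base',r,w(c,*r[0],.012))
    D=((val<110)&(s<90)).astype(np.uint8)*255;D2=np.zeros_like(D);D2[v-25:v+25,u-25:u+25]=D[v-25:v+25,u-25:u+25]
    D2=cv2.morphologyEx(D2,cv2.MORPH_CLOSE,np.ones((3,3)))
    q=max(cv2.findContours(D2,0,2)[0],key=cv2.contourArea);e=cv2.fitEllipse(cv2.convexHull(q));print(' disc',e,w(c,*e[0],.022))
disc('top',0);disc('scene',0)
go([.468,.344,.19],94.5)
E
```

```text
time_s: 18.05
eef_pos: [0.5741, 0.0112, 0.1984]
tcp_rot: [-0.037, 0.999, -0.001, 0.006]
contact_force: [0.3, 0.5, -1.5]
grip_width: 0.0509
top base ((118.36155700683594, 210.39231872558594), (45.02460861206055, 50.978275299072266), 82.87498474121094) [0.46052981 0.32818454 0.012     ]
 disc ((111.82106018066406, 208.40447998046875), (30.27846908569336, 31.486143112182617), 59.048431396484375) [0.4667109  0.34662194 0.022     ]
scene base ((416.54266357421875, 242.6158447265625), (53.11757278442383, 38.43017578125), 6.34019136428833) [0.47248532 0.34866842 0.012     ]
 disc ((416.86334228515625, 240.73512268066406), (28.490657806396484, 36.7651252746582), 113.20360565185547) [0.47317091 0.34688594 0.022     ]
shift [ 79.5 339.7   4.7] turn -0.22 yawY 94.28 tcp [0.5726 0.0112 0.1958] q6 -0.055 w 0.0509 F [-0.8  0.1 -2. ] t 18.15
```

```bash
python3 -m handwheel '[[147,347,0,0,1],[147,347,0,0,1],[147,347,0,0,1],[147,347,0,0,1],[147,347,0,0,1],[147,347,0,0,1],[147,347,0,0,1],[147,347,0,0,1],[147,347,0,0,1],[147,347,0,0,1]]';python3 -c "
from h import *
c=cam('wrist');save(c,'w10');np.savez('w10.npz',**{k:c[k] for k in('R','t','camera_matrix','pixels')});print(px(c,[.469,.347,.022])*1.5);go([.469,.347,.1],94.5)"
```

```text
time_s: 18.98
eef_pos: [0.3963, 0.3508, 0.1922]
tcp_rot: [-0.04, 0.999, -0.001, 0.002]
contact_force: [-0.5, -0.0, -1.5]
grip_width: 0.0507
[366.40768219 349.03064945]
shift [-71.   -7.3  92.4] turn 0.09 yawY 94.59 tcp [0.3973 0.3488 0.1922] q6 0.643 w 0.0508 F [ 0.4 -0.3 -1.6] t 19.03
```

View pics/w10.png

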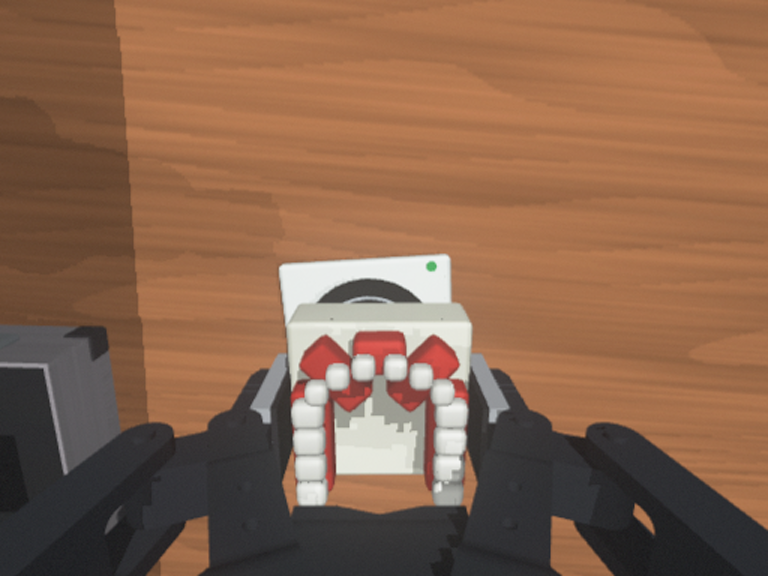

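```bash
python3 -c "
from h import *
c=dict(np.load('w10.npz'))
A=w(c,280/1.5,265/1.5,.012);B=w(c,450/1.5,255.5/1.5,.012);d=B-A;L=np.linalg.norm(d);n=np.array([d[1],-d[0],0])/L
n=n if n[0]>0 else -n
print(A,B,L,(A+B)/2+.065*n)
from scipy.optimize import least_squares
P=np.array([w(c,u/1.5,v/1.5,.022) for u,v in((317,303),(340,287),(368,279.5),(400,286),(424,303))])
print(P)
print(least_squares(lambda q:np.hypot(P[:,0]-q[0],P[:,1]-q[1])-.052,[.47,.347]).x)
"
```

```text
[0.41108323 0.27807244 0.012     ] [0.39381551 0.40327127 0.012     ] 0.12638402238956883 [0.46683982 0.34955274 0.012     ]
[[0.43525036 0.30793504 0.022     ]
 [0.42161733 0.32419219 0.022     ]
 [0.41431672 0.34420534 0.022     ]
 [0.41734725 0.36789441 0.022     ]
 [0.4289193  0.3867797  0.022     ]]
[0.46612853 0.35021235]
```

```bash
python3 -m handwheel '[[-150,-12,0,0,1],[-150,-12,0,0,1],[-150,-12,0,0,1],[-150,-12,0,0,1],[-150,-12,0,0,1],[-150,-12,0,0,1],[-150,-12,0,0,1]]';python3 - <<'E'
from h import *
c=cam('wrist');p=px(c,[.468,.348,.022]);print(p)
h,s,v=cv2.split(cv2.cvtColor(c["pixels"],cv2.COLOR_RGB2HSV))
D=((v<120)&(s<90)).astype(np.uint8)*255
n,l,st,ce=cv2.connectedComponentsWithStats(D)
i=l[int(p[1])-20:int(p[1])+20,int(p[0])-20:int(p[0])+20];k=np.bincount(i[i>0]).argmax()
M=(l==k).astype(np.uint8);q=max(cv2.findContours(M,0,2)[0],key=cv2.contourArea)
P=np.array([w(c,*a,.022)[:2] for a in q[:,0,:].astype(float)])
from scipy.optimize import least_squares
r=least_squares(lambda x:np.hypot(*(P-x[:2]).T)-x[2],[.468,.348,.05],loss='soft_l1',f_scale=.001);print(r.x,st[k],np.abs(r.fun).mean())
save(c,'w11',(100,0,400,240),2);go([.468,.348,.05],94.5)
E
```

```text
time_s: 19.62
eef_pos: [0.5472, 0.3476, 0.1912]
tcp_rot: [-0.039, 0.999, -0.002, 0.0]
contact_force: [0.5, 0.8, -2.6]
grip_width: 0.051
[259.8243236   94.15235148]
[0.46694926 0.34872378 0.03770491] [ 223   52   76   80 4441] 0.00028928561279185607
shift [ 78.8   6.9 141.7] turn 0.06 yawY 94.56 tcp [0.5469 0.348  0.1918] q6 0.489 w 0.0506 F [ 0.1 -0.1 -1.3] t 19.67
```

View pics/w11.png

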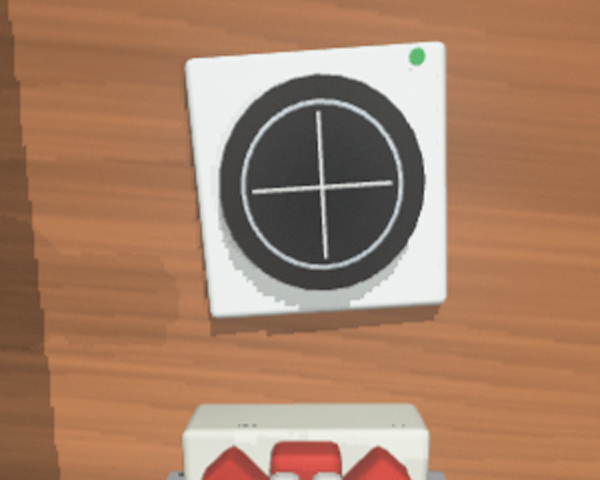

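The disc cross at (322,187) lies at world (0.467, 0.3487); the wrist and top cameras agree to within 2 mm. Placing the cast.

```bash
python3 -m handwheel '[[40,3,0,0,1],[79,7,20,0,1],[79,7,60,0,1],[79,7,100,0,1],[79,7,135,0,1],[79,7,160,0,1],[79,7,168,0,1],[79,7,168,0,1]]';python3 -c "
from h import *
go([.468,.3487,.004],94.5)"
```

```text
time_s: 20.33
eef_pos: [0.4659, 0.347, 0.0222]
tcp_rot: [-0.04, 0.999, -0.003, -0.001]
contact_force: [-0.8, 0.1, -1.6]
grip_width: 0.051
shift [-2.3  1.7 18.2] turn 0.1 yawY 94.6 tcp [0.4659 0.347  0.0222] q6 0.562 w 0.051 F [-0.8  0.1 -1.6] t 20.33
```

```bash
python3 -m handwheel '[[-2,1.7,8,0,1],[-2,1.7,13,0,1],[-2,1.7,16,0,1],[-2,1.7,18,0,1],[-2,1.7,18.5,0,1],[-2,1.7,18.5,0,1]]';python3 -c "
from h import *
go([.468,.3487,.004],94.5)"
```

```text
time_s: 20.83
eef_pos: [0.468, 0.349, 0.0043]
tcp_rot: [-0.04, 0.999, -0.003, -0.0]
contact_force: [-0.1, 1.1, -0.7]
grip_width: 0.0506
shift [ 0.  -0.3  0.3] turn 0.11 yawY 94.61 tcp [0.468  0.349  0.0043] q6 0.563 w 0.0506 F [-0.1  1.1 -0.7] t 20.83
```

```bash
python3 -m handwheel '[[0,0,1,0,1],[0,0,1.5,0,1],[0,0,1.5,0,1]]';python3 -m handwheel '[[0,0,0,0,0.2],[0,0,0,0,-0.5],[0,0,0,0,-1],[0,0,0,0,-1],[0,0,0,0,-1]]';python3 -m handwheel '[[0,0,-30,0,-1],[0,0,-65,0,-1],[-30,0,-105,0,-1],[-60,0,-145,0,-1],[-80,0,-185,0,-1],[-80,0,-185,0,-1],[-80,0,-185,0,-1],[-80,0,-185,0,-1]]';python3 -c "
from h import *
c=cam('wrist');save(c,'w12',(100,0,400,240),2);print((px(c,[.467,.3487,.022])-[100,0])*2);
a=np.radians(4.5)
for sx,sy in((-1,1),(-1,-1),(1,1),(1,-1)):
    x,y=sx*.025,sy*.026
    print((px(c,[.467+x*np.cos(a)-y*np.sin(a),.3487+x*np.sin(a)+y*np.cos(a),.022])-[100,0])*2)
go([.4898,-.3048,.25],3.2)"
```

```text
time_s: 21.08
eef_pos: [0.468, 0.349, 0.0041]
tcp_rot: [-0.04, 0.999, -0.002, -0.0]
contact_force: [-4.3, -2.1, 11.6]
grip_width: 0.0504
time_s: 21.5
eef_pos: [0.4681, 0.349, 0.004]
tcp_rot: [-0.04, 0.999, -0.002, -0.0]
contact_force: [0.5, -0.2, -0.0]
grip_width: 0.0856
time_s: 22.17
eef_pos: [0.5487, 0.3565, 0.1895]
tcp_rot: [-0.04, 0.999, -0.002, 0.001]
contact_force: [-0.5, -0.6, -1.8]
grip_width: 0.0853
[303.57682659 181.37871344]
[357.0037503  127.34792261]
[250.19316589 127.27790853]
[354.65069057 233.13869233]
[252.51342296 233.01927009]
shift [ 110.6 -654.5  -58.2] turn -88.61 yawY 94.59 tcp [0.5476 0.3562 0.1882] q6 0.499 w 0.0857 F [-0.2 -0.  -0.3] t 22.22
```

View pics/w12.png

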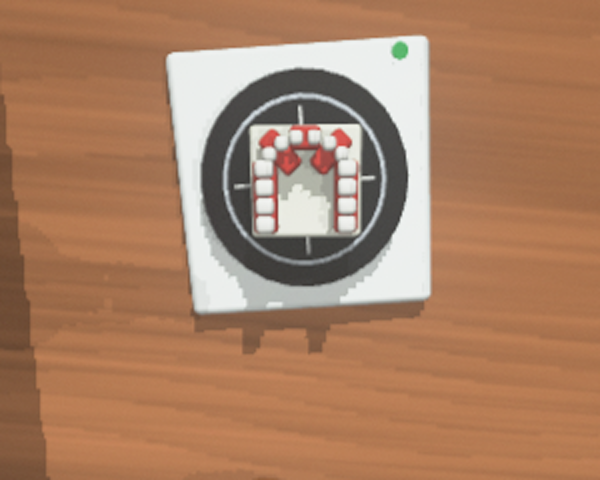

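The cast sits centred on the cross: (305,180), against a predicted centre of (304,181). Now back for the gauge.

```bash
python3 -m handwheel '[[0,-10,-30,0,-1],[110,-654,-58,91.4,-1],[110,-654,-58,91.4,-1],[110,-654,-58,91.4,-1],[110,-654,-58,91.4,-1],[110,-654,-58,91.4,-1],[110,-654,-58,91.4,-1],[110,-654,-58,91.4,-1],[110,-654,-58,91.4,-1],[110,-654,-58,91.4,-1]]';python3 -c "
from h import *
go([.4898,-.3048,.25],3.2)"
```

```text
time_s: 23.05
eef_pos: [0.5132, -0.0281, 0.2351]
tcp_rot: [0.501, 0.865, -0.003, -0.0]
contact_force: [0.2, 0.3, -0.3]
grip_width: 0.0856
shift [-228.5 -157.9  -13.4] turn 26.62 yawY 29.82 tcp [ 0.5132 -0.0281  0.2351] q6 0.999 w 0.0856 F [ 0.2  0.3 -0.3] t 23.05
```

```bash
python3 -m handwheel '[[-228,-158,-10,26.6,-1],[-228,-158,-10,26.6,-1],[-228,-158,-10,26.6,-1],[-228,-158,-10,26.6,-1],[-228,-158,-10,26.6,-1],[-228,-158,-10,26.6,-1],[-228,-158,-10,26.6,-1],[-228,-158,-10,26.6,-1],[-228,-158,-10,26.6,-1],[-228,-158,-10,26.6,-1]]';python3 - <<'E'
from h import *
c=cam('wrist');go([.4898,-.3048,.068],3.2)
h,s,v=cv2.split(cv2.cvtColor(c["pixels"],cv2.COLOR_RGB2HSV))
# check of gauge/bottle tops
for n,X in(("gauge",[.489,-.304,.116]),("bottle",[.4933,-.3796,.116])):print(n,px(c,X))
n,l,st,ce=cv2.connectedComponentsWithStats(((s<60)&(v>120)).astype(np.uint8))
for i in range(1,n):
    if 150<st[i][4]<4000:print(st[i],ce[i])
save(c,'w13')
E
```

```text
time_s: 23.88
eef_pos: [0.4887, -0.3035, 0.2453]
tcp_rot: [0.687, 0.727, -0.003, -0.001]
contact_force: [0.1, -0.6, 0.9]
grip_width: 0.0857
shift [ -1.1   1.5 177.7] turn 0.07 yawY 3.27 tcp [ 0.489  -0.3031  0.2457] q6 0.962 w 0.0855 F [-0.   1.3  0.5] t 23.93
gauge [252.56111101 181.56958138]
bottle [252.64064424 253.61076621]
[238 162  29  37 746] [251.3230563  181.20107239]
[236 204  36  19 242] [252.73966942 210.03305785]
[240 227  27  40 875] [253.12914286 246.58514286]
```

View pics/w13.png

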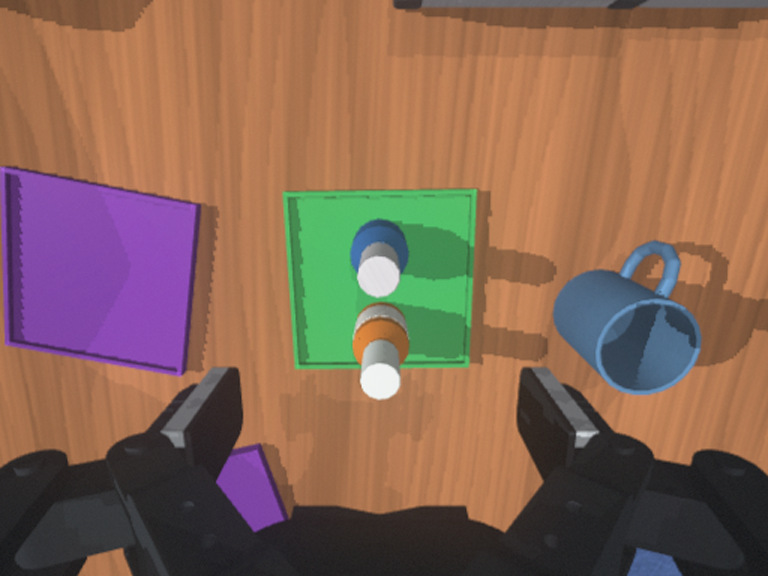

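Both stand upright on the tray: gauge top (378,277), bottle cap (380,381). The gauge is about 2 mm nearer −y than recorded. Grasping it, lower on the stem this time.

```bash
python3 -c "
from h import *
c=cam('wrist');print(w(c,378.5/1.5,277/1.5,.116),w(c,380/1.5,381/1.5,.116))"
python3 -m handwheel '[[-3,0.5,30,0,-1],[-3,0.5,70,0,-1],[-3,0.5,110,0,-1],[-3,0.5,145,0,-1],[-3,0.5,170,0,-1],[-3,0.5,179,0,-1],[-3,0.5,179,0,-1],[-3,0.5,179,0,-1]]'
python3 -m handwheel '[[0,0,0,0,1],[0,0,0,0,1],[0,0,0,0,1],[0,0,0,0,1],[0,0,0,0,1],[0,0,0,0,1],[0,0,0,0,1]]'
python3 -m handwheel '[[0,0,-5,0,1],[0,0,-30,0,1],[0,0,-70,0,1],[0,0,-110,0,1],[0,0,-150,0,1],[0,0,-165,0,1],[0,0,-165,0,1],[0,0,-165,0,1]]'
python3 -c "
from h import *
go([.567,.075,.235],3.2)"
```

```text
[ 0.48932583 -0.30680414  0.116     ] [ 0.49448612 -0.37985853  0.116     ]
time_s: 24.65
eef_pos: [0.4899, -0.3061, 0.068]
tcp_rot: [0.686, 0.728, -0.003, 0.0]
contact_force: [0.5, -0.0, 0.2]
grip_width: 0.0851
time_s: 25.23
eef_pos: [0.4899, -0.3065, 0.0689]
tcp_rot: [0.686, 0.728, -0.003, 0.001]
contact_force: [-3.6, -0.6, 6.3]
grip_width: 0.0266
time_s: 25.9
eef_pos: [0.4906, -0.3058, 0.2345]
tcp_rot: [0.686, 0.727, -0.003, 0.001]
contact_force: [-0.8, 0.1, -2.2]
grip_width: 0.0266
shift [375.7  98.5  -2.9] turn 0.15 yawY 3.35 tcp [ 0.4906 -0.3058  0.2345] q6 0.958 w 0.0266 F [-0.8  0.1 -2.2] t 25.9
```

```bash
python3 -m handwheel '[[375,98,-3,0,1],[375,98,-3,0,1],[375,98,-3,0,1],[375,98,-3,0,1],[375,98,-3,0,1],[375,98,-3,0,1],[375,98,-3,0,1],[375,98,-3,0,1],[375,98,-3,0,1],[375,98,-3,0,1]]';python3 -c "
from h import *
go([.567,.0748,.078],3.2)"
```

```text
time_s: 26.73
eef_pos: [0.5662, 0.0792, 0.2327]
tcp_rot: [0.685, 0.729, -0.003, -0.0]
contact_force: [-0.9, -1.0, -2.5]
grip_width: 0.0264
shift [ -3.8   1.4 154.7] turn 0.35 yawY 3.55 tcp [0.5662 0.0792 0.2327] q6 1.65 w 0.0264 F [-0.9 -1.  -2.5] t 26.73
```

```bash
python3 -m handwheel '[[-4.2,0.8,20,0,1],[-4.2,0.8,60,0,1],[-4.2,0.8,95,0,1],[-4.2,0.8,125,0,1],[-4.2,0.8,140,0,1],[-4.2,0.8,140,0,1],[-4.2,0.8,140,0,1]]';python3 -c "
from h import *
go([.567,.0748,.078],3.2)"
```

```text
time_s: 27.32
eef_pos: [0.565, 0.0741, 0.091]
tcp_rot: [0.685, 0.729, -0.005, -0.001]
contact_force: [-0.1, 0.3, -1.5]
grip_width: 0.0263
shift [ 0.7  2.1 13. ] turn 0.34 yawY 3.54 tcp [0.565  0.0741 0.091 ] q6 1.642 w 0.0263 F [-0.1  0.3 -1.5] t 27.32
```

```bash
python3 -m handwheel '[[0.7,2,5,0,1],[0.7,2,9,0,1],[0.7,2,11.5,0,1],[0.7,2,12.5,0,1],[0.7,2,13.5,0,1],[0.7,2,13.5,0,1]]';python3 -c "
from h import *
go([.567,.0748,.078],3.2)"
```

```text
time_s: 27.82
eef_pos: [0.5671, 0.0748, 0.078]
tcp_rot: [0.685, 0.729, -0.005, -0.001]
contact_force: [-0.9, -0.4, -0.9]
grip_width: 0.0268
shift [-0.  -0.1  0. ] turn 0.34 yawY 3.54 tcp [0.5671 0.0748 0.078 ] q6 1.642 w 0.0268 F [-0.9 -0.4 -0.9] t 27.82
```

```bash
python3 -m handwheel '[[0,0,1,0,1],[0,0,1.5,0,1],[0,0,1.5,0,1]]';python3 -m handwheel '[[0,0,0,0,0.2],[0,0,0,0,-0.3],[0,0,0,0,-1],[0,0,0,0,-1],[0,0,0,0,-1]]';python3 -m handwheel '[[0,0,-30,0,-1],[0,0,-70,0,-1],[0,0,-110,0,-1],[0,0,-150,0,-1],[0,0,-165,0,-1],[0,0,-165,0,-1],[0,0,-165,0,-1]]';python3 -c "
from h import *
c=cam('wrist');np.savez('w14.npz',**{k:c[k] for k in('R','t','camera_matrix','pixels')})
print('pred',px(c,[.5665,.0748,.125]))
h,s,v=cv2.split(cv2.cvtColor(c['pixels'],cv2.COLOR_RGB2HSV))
n,l,st,ce=cv2.connectedComponentsWithStats(((s<60)&(v>150)).astype(np.uint8))
for i in range(1,n):
    if 150<st[i][4]<4000:print(st[i],ce[i],w(c,*ce[i],.125))
go([.4938,-.3798,.25],3.2)"
```

```text
time_s: 28.07
eef_pos: [0.5671, 0.0749, 0.0779]
tcp_rot: [0.685, 0.729, -0.004, -0.001]
contact_force: [-4.0, -0.1, 11.2]
grip_width: 0.0268
time_s: 28.48
eef_pos: [0.5672, 0.0748, 0.0778]
tcp_rot: [0.685, 0.729, -0.004, -0.001]
contact_force: [-0.0, 0.5, -0.0]
grip_width: 0.0802
time_s: 29.07
eef_pos: [0.5689, 0.0758, 0.2435]
tcp_rot: [0.685, 0.729, -0.004, -0.0]
contact_force: [-1.2, -0.7, -0.9]
grip_width: 0.0855
pred [249.53040161 184.59316951]
[235 161  30  39 911] [249.54994512 180.16575192] [0.56627183 0.07898075 0.125     ]
[108 245  44  53 603] [127.64344942 270.74958541] [ 0.44975448 -0.02204341  0.125     ]
[355 245  44  53 623] [378.09149278 271.00160514] [ 0.69963527 -0.00588633  0.125     ]
shift [-450.  -102.5   -4.9] turn 0.34 yawY 3.54 tcp [0.5682 0.0757 0.2422] q6 1.644 w 0.0855 F [-0.5 -0.3 -0.4] t 29.12
```

The gauge is back on its spot: its top circle is centred at row 185, against 184.6 predicted. Now the bottle.

```bash
python3 -m handwheel '[[-450,-103,-5,0.3,-1],[-450,-103,-5,0.3,-1],[-450,-103,-5,0.3,-1],[-450,-103,-5,0.3,-1],[-450,-103,-5,0.3,-1],[-450,-103,-5,0.3,-1],[-450,-103,-5,0.3,-1],[-450,-103,-5,0.3,-1],[-450,-103,-5,0.3,-1],[-450,-103,-5,0.3,-1]]';python3 -c "
from h import *
go([.4942,-.3798,.25],3.2)"
```

```text
time_s: 29.95
eef_pos: [0.4992, -0.3369, 0.2475]
tcp_rot: [0.687, 0.727, -0.005, -0.002]
contact_force: [1.2, 0.2, 0.0]
grip_width: 0.0853
shift [-42.5  -7.5  -2.3] turn 0.04 yawY 3.24 tcp [ 0.4992 -0.3369  0.2475] q6 0.925 w 0.0853 F [1.2 0.2 0. ] t 29.95
```

```bash
python3 -m handwheel '[[-42.5,-7.5,0,0,-1],[-42.5,-7.5,0,0,-1],[-42.5,-7.5,40,0,-1],[-42.5,-7.5,80,0,-1],[-42.5,-7.5,115,0,-1],[-42.5,-7.5,130,0,-1],[-42.5,-7.5,130,0,-1]]';python3 -c "
from h import *
go([.4942,-.3798,.067],3.2)"
```

```text
time_s: 30.53
eef_pos: [0.4896, -0.3779, 0.1116]
tcp_rot: [0.687, 0.727, -0.005, -0.008]
contact_force: [-1.2, -0.1, -0.6]
grip_width: 0.0854
shift [-2.3  5.3 44.5] turn 0.03 yawY 3.23 tcp [ 0.4896 -0.3779  0.1116] q6 0.862 w 0.0854 F [-1.2 -0.1 -0.6] t 30.53
```

```bash
python3 -m handwheel '[[-2.3,5,10,0,-1],[-2.3,5,25,0,-1],[-2.3,5,38,0,-1],[-2.3,5,44,0,-1],[-2.3,5,44,0,-1],[-2.3,5,44,0,-1],[-2.3,5,44,0,-1]]';python3 -c "
from h import *
go([.4942,-.3798,.067],3.2)"
```

```text
time_s: 31.12
eef_pos: [0.4946, -0.3803, 0.0685]
tcp_rot: [0.687, 0.727, -0.005, -0.007]
contact_force: [-0.2, -0.1, 0.4]
grip_width: 0.0853
shift [ 0.5 -0.4  1.5] turn 0.04 yawY 3.24 tcp [ 0.4946 -0.3803  0.0685] q6 0.864 w 0.0853 F [-0.2 -0.1  0.4] t 31.12
```

```bash
python3 -m handwheel '[[0.5,-0.4,1,0,1],[0.5,-0.4,1,0,1],[0.5,-0.4,1,0,1],[0.5,-0.4,1,0,1],[0.5,-0.4,1,0,1],[0.5,-0.4,1,0,1],[0.5,-0.4,1,0,1]]'
python3 -m handwheel '[[0,0,-5,0,1],[0,0,-30,0,1],[0,0,-70,0,1],[0,0,-110,0,1],[0,0,-150,0,1],[0,0,-170,0,1],[0,0,-170,0,1],[0,0,-170,0,1]]'
python3 -c "
from h import *
go([.58,-.0502,.235],3.2)"
```

```text
time_s: 31.7
eef_pos: [0.4942, -0.3799, 0.0679]
tcp_rot: [0.687, 0.727, -0.005, -0.007]
contact_force: [-1.3, 0.6, 4.7]
grip_width: 0.0266
time_s: 32.37
eef_pos: [0.4975, -0.3805, 0.2389]
tcp_rot: [0.687, 0.727, -0.005, -0.005]
contact_force: [-0.5, -0.1, -2.2]
grip_width: 0.0265
shift [325.1 101.    2.8] turn 0.03 yawY 3.23 tcp [ 0.4975 -0.3805  0.2389] q6 0.866 w 0.0265 F [-0.5 -0.1 -2.2] t 32.37
```

```bash
python3 -m handwheel '[[325,101,0,0,1],[325,101,0,0,1],[325,101,0,0,1],[325,101,0,0,1],[325,101,0,0,1],[325,101,0,0,1],[325,101,0,0,1],[325,101,0,0,1],[325,101,0,0,1],[325,101,0,0,1]]';python3 -c "
from h import *
go([.58,-.0502,.077],3.2)"
```

```text
time_s: 33.2
eef_pos: [0.5796, -0.0473, 0.2357]
tcp_rot: [0.685, 0.728, -0.006, -0.007]
contact_force: [-0.0, -1.2, -0.4]
grip_width: 0.0263
shift [ -3.2   3.  158.6] turn 0.28 yawY 3.48 tcp [ 0.5796 -0.0473  0.2357] q6 1.429 w 0.0263 F [-0.  -1.2 -0.4] t 33.2
```

```bash
python3 -m handwheel '[[-2.9,0.8,20,0,1],[-3,1.2,60,0,1],[-3,1.8,95,0,1],[-3.1,2.5,125,0,1],[-3.2,2.8,143,0,1],[-3.2,2.8,143,0,1],[-3.2,2.8,143,0,1]]';python3 -c "
from h import *
go([.58,-.0502,.077],3.2)"
```

```text
time_s: 33.78
eef_pos: [0.5786, -0.0513, 0.0914]
tcp_rot: [0.686, 0.728, -0.007, -0.008]
contact_force: [0.0, 0.4, -1.1]
grip_width: 0.0264
shift [ 1.   1.8 14.4] turn 0.2 yawY 3.4 tcp [ 0.5786 -0.0513  0.0914] q6 1.424 w 0.0264 F [ 0.   0.4 -1.1] t 33.78
```

```bash
python3 -m handwheel '[[1,1.8,5,0,1],[1,1.8,9,0,1],[1,1.8,12,0,1],[1,1.8,14,0,1],[1,1.8,15.5,0,1],[1,1.8,15.5,0,1],[1,1.8,15.5,0,1]]';python3 -c "
from h import *
go([.58,-.0502,.077],3.2)"
```

```text
time_s: 34.37
eef_pos: [0.5803, -0.0502, 0.077]
tcp_rot: [0.686, 0.728, -0.007, -0.008]
contact_force: [-2.0, -0.3, 5.1]
grip_width: 0.0266
shift [ 0.1 -0.3 -0. ] turn 0.21 yawY 3.41 tcp [ 0.5803 -0.0502  0.077 ] q6 1.426 w 0.0266 F [-2.  -0.3  5.1] t 34.37
```

In contact at the expected height. Releasing and retreating.

```bash
python3 -m handwheel '[[0,0,0,0,0.2],[0,0,0,0,-0.3],[0,0,0,0,-1],[0,0,0,0,-1],[0,0,0,0,-1]]';python3 -m handwheel '[[0,0,-30,0,-1],[0,0,-70,0,-1],[0,0,-110,0,-1],[0,0,-150,0,-1],[30,0,-165,0,-1],[80,0,-195,0,-1],[90,0,-200,0,-1],[90,0,-200,0,-1],[90,0,-200,0,-1]]';python3 -c "
from h import *
c=cam('wrist');save(c,'w15')
for X in([.5665,.0747,.125],[.5801,-.0497,.125],[.5665,.0747,.057],[.5801,-.0497,.015]):print(px(c,X)*1.5)
np.savez('w15.npz',**{k:c[k] for k in('R','t','camera_matrix','pixels')});print(read_state()['eef_pos'])"
```

```text
time_s: 34.78
eef_pos: [0.5803, -0.0502, 0.077]
tcp_rot: [0.686, 0.728, -0.007, -0.008]
contact_force: [0.0, 0.5, 0.0]
grip_width: 0.0801
time_s: 35.53
eef_pos: [0.5794, 0.0408, 0.2778]
tcp_rot: [0.685, 0.729, -0.006, -0.007]
contact_force: [-0.4, -1.2, 0.5]
grip_width: 0.0856
[365.53545386 213.3018821 ]
[374.86433733 384.12526876]
[369.58274695 203.56026945]
[378.12763334 330.77510872]
[0.57902982 0.03984952 0.27690846]
```

Run:
```python
from h import *
def tops(c,P):
    h,s,v=cv2.split(cv2.cvtColor(c['pixels'],cv2.COLOR_RGB2HSV))
    for name,X in P:
        u,vv=px(c,X);n,l,st,ce=cv2.connectedComponentsWithStats(((s<60)&(v>150)).astype(np.uint8))
        k=l[int(round(vv)),int(round(u))];x,y,ww,hh,A=st[k]
        print(name,st[k],'top centre',np.round(w(c,x+(ww-1)/2,y+hh-1-(ww-1)/2,.125),4))
P=(("gauge",[.5665,.0747,.125]),("bottle",[.5801,-.0497,.125]))
for f in('w1.npz','w15.npz'):
    print(f);tops(dict(np.load(f)),P)
# same view before/after from the fixed scene camera: shift of patches
old=cv2.resize(cv2.imread('pics/scene0.png'),(512,384),interpolation=cv2.INTER_AREA)
new=cam('scene')
img=np.ascontiguousarray(new['pixels'][:,:,::-1])
for name,X,r in(("gauge",[.5665,.0747,.1],14),("bottle",[.58,-.05,.1],14),("mug",[.679,-.355,.05],24),("jar",[.666,.337,.04],20)):
    u,v=px(new,X).astype(int);t=old[v-r:v+r,u-r:u+r]
    m=cv2.matchTemplate(img[v-r-8:v+r+8,u-r-8:u+r+8],t,cv2.TM_CCOEFF_NORMED);_,s,_,p=cv2.minMaxLoc(m);print(name,round(s,3),'shift px',p[0]-8,p[1]-8)
```

```text
w1.npz
gauge [236 127  28  31 667] top centre [0.566  0.0732 0.125 ]
bottle [246 230  26  38 789] top centre [ 0.5801 -0.0489  0.125 ]
w15.npz
gauge [230 126  28  31 675] top centre [0.5663 0.0744 0.125 ]
bottle [237 231  26  38 802] top centre [ 0.5796 -0.049   0.125 ]
gauge 0.985 shift px 1 0
bottle 0.99 shift px 0 0
mug 0.996 shift px 0 0
jar 0.982 shift px 0 0
```

```bash
python3 -c "
from bench import *
print(read_state()['contact_force'],read_state()['time_s']);print(job_done())"
```

```text
[ 0.30337953 -0.15964202 -1.57201989] 35.6333
the job is handed in; nothing more can be done
None
```

The job is done and handed in at 35.6 s of the 141 s allowed. I stood the gauge and then the bottle on the green tray and set the cast on the scan plate. Then I put the gauge and the bottle back in the channel on their own spots.

**Last checks**
- **Gauge and bottle:** the wrist camera shows both tops within about 1.3 mm of where they started, and their outlines match the first picture, so both stand upright. The scene camera shows a shift of at most 1 pixel.
- **Cast:** after release it stood upright, about 1 mm from the centre of the cross. I did not look at it again after that, but nothing came near it.
- **Mug and jar:** neither moved in the scene camera.
- **Forces:** the highest wrist force I read at the end of a move was about 12 N.

**What disagreed or failed**
- **First cast grasp:** the jaws closed in the air above the cast without touching it. By camera, the fingertips were about 31 mm behind the TCP with the gripper open, not 11 mm ahead as `tcp_to_tips` says. I corrected for this and the second try held.
- **First gauge and bottle grasps:** by the same offset, these must have held only the top few millimetres of the stem and cap. Both held, and I gripped lower for the return trip.
- **Plate position:** the scene camera placed the plate about 6 mm farther out than the wrist and top cameras. I used the wrist value.
- **Tool tilt:** the tool drifted to about 1° off vertical by the end, with no visible effect on the placements.
- **Last picture:** the final picture went over the viewing limit, so the last checks are numerical only.

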